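Put away the coffee-bar smallwares

TASK

Tidy the snack-bar counter: put the two white espresso cups into the grey divided tray, one in each compartment, the two low steel sauce pots side by side into the plain metal tray, and stand the tamper inside the rim of the round rubber seat. Everything must stand upright on the floor of its place; set the cups down gently, do not drop them. Leave the cocoa shaker and the sugar jar where they stand.

Things in the scene. Friction and masses are not known exactly. Their poses are not given: they have to be found in the camera images.
- cup_a_mid (a point): first espresso cup: white ceramic, round, open, no handle, 64 mm tall, 54 mm outer diameter (straight sided but for the lowest 10 mm, which narrow to 44 mm), wall 4 mm, about 0.13 kg; stands upright on the counter. This point is its centre, 32 mm above its underside; its z axis points up
- cup_b_mid (a point): second (same as the first, interchangeable) espresso cup: white ceramic, round, open, no handle, 64 mm tall, 54 mm outer diameter (straight sided but for the lowest 10 mm, which narrow to 44 mm), wall 4 mm, about 0.13 kg; stands upright on the counter. This point is its centre, 32 mm above its underside; its z axis points up
- pot_a_mid (a point): first sauce pot: bare steel, round, open, low, 44 mm tall, 52 mm outer diameter, straight sided but for the lowest 6 mm, wall 3 mm, about 0.08 kg; stands upright on the counter. This point is its centre, 22 mm above its underside; its z axis points up
- pot_b_mid (a point): second (same as the first, interchangeable) sauce pot: bare steel, round, open, low, 44 mm tall, 52 mm outer diameter, straight sided but for the lowest 6 mm, wall 3 mm, about 0.08 kg; stands upright on the counter. This point is its centre, 22 mm above its underside; its z axis points up
- tamper_mid (a point): coffee tamper, 88 mm tall, about 0.35 kg, standing on its flat round steel foot (56 mm diameter, 24 mm high); above it a neck of 20 mm diameter to 42 mm, then a dark wooden round handle of 31 mm diameter from 42 to 88 mm above its underside. This point is on its axis, 44 mm above its underside; its z axis points up
- cup_tray: grey plastic tray for the cups, fixed to the counter: outside 130 mm along its x, 190 mm along its y, rim 15 mm high, walls 4 mm, inner floor 4 mm above the counter (give or take 1 mm); one divider 4 mm thick and as high as the rim runs along its x through the middle, so that there are two compartments, each about 89 mm along y and 122 mm along x, centred at y = +47 and y = -47 mm. Origin: centre of the underside, on the counter; z axis up
- pot_tray: plain metal tray for the sauce pots, without divider, fixed to the counter: outside 130 mm along its x, 190 mm along its y, rim 15 mm high, walls 4 mm, inner floor 4 mm above the counter (give or take 1 mm). Origin: centre of the underside, on the counter; z axis up
- tamper_seat: round black rubber seat for the tamper, fixed to the counter: a shallow dish of 108 mm outer diameter, rim 12 mm high, 9 mm wall, clear inside diameter about 86 mm, inner floor 4 mm above the counter. Origin: centre of the underside, on the counter; z axis up
- shaker_mid (a point): bystander, not to be disturbed: steel cocoa shaker with a closed domed lid, loose, 60 mm diameter, 96 mm tall, standing among the things. This point is its centre, 48 mm above its underside
- sugar_jar_mid (a point): bystander, not to be disturbed: glass sugar jar with a metal lid, loose, 60 mm diameter, 100 mm tall, standing among the things. This point is its centre, 50 mm above its underside. Neighbours among all these loose things stand at least 80 mm apart, centre to centre; the other equipment stands at the far edge and the sides of the counter, no nearer than 0.74 m from the robot's base axis

How it is judged:
By the outcome, as a careful person would: the job done as asked, in the order asked, and still so for the second after the job is handed in, with the robot touching nothing.
It also fails if it takes over 120 s, if anything falls off the work surface, if the arm or the gripper's body presses on something with over 40 N, if the wrist force passes 120 N, or if a joint passes its speed limit or range.

ROBOT

A 6-joint arm with a two-finger parallel gripper is mounted at the origin on the work surface. World frame = base frame: x ahead of the robot, y to its left, z up, the work surface at z = 0. Lengths are in m, angles in rad, forces in N, time in s.
With the tool pointing down it reaches from about 0.3 to 0.875 m from the base axis. Payload 6.4 kg.
Tool frame: the origin (TCP) lies at the very end of the fingers, on their centre line; the grasp point (between the pads) lies 19 mm behind it (ctrl.tcp_to_grasp is the z of the grasp point in the tool frame, in m); z points along the fingers, y is the line along which they close (so a half turn about z gives the same grasp; the last joint's range is limited). The gripper opens to 85 mm and grips with 20 to 120 N. Pads are 22 mm wide; open, the fingers measure 114 mm over their backs; the gripper's body (76 mm by 85 mm) begins 54 mm behind the grasp point. The pads swing forward as they close: fully open they stand 13 mm farther back than shut.
Start: joints at [1.112, 0.181, 1.607, -0, 1.354, -0.206], TCP at [0.144, 0.557, 0.207] pointing down, gripper open.
Joint ranges: [-2.99, 2.99], [-0.89, 2.07], [0.3, 2.58], [-1.14, 4.28], [0, 2.63], [-3.12, 3.12]. Speed limits (rad/s): [2.57, 2.57, 3.01, 3.14, 3.14, 3.14].

INTERFACE

Orientations are given as a unit quaternion [w, x, y, z].
In Python, from bench import ctrl gives the robot as it stands.
- The arm moves only by the tool arm_command, never from a script. Its argument "deltas" is a list of rows, each an object of numbers: "dx", "dy", "dz": the shift along the world's x, y, z each as a share of 0.15 m, from -1 to 1; "wx", "wy", "wz": the turn, a rotation vector about the world's x, y, z each as a share of 90 degrees, from -1 to 1; "gripper": the closure, from 0 (fully open) to 1 (shut). A call has 1 to 8 rows; each row shifts and turns the commanded pose from where the row before left it; what a row does not reach is not made up. A row lasts 1/8 s, in which the tool goes at most 62.5 mm and 10.7 degrees, less where a joint would pass 70% of its speed; a pose out of reach is approached as far as the arm can. A call with a number of a shift or a turn outside -1 to 1 is refused whole. A call with a gripper value outside its range is refused whole. The fingers move at their own pace and stop on an object; the grip force is fixed at half the most. Time passes only in rows, so rows that do not move let the fingers close. It gives the time, the measured TCP pose, the force, the opening and the grip force at its end, in the units of the state.
- ctrl.get_state(): the state, without advancing time (a new reading comes with each control period).
- ctrl.camera(name): name is "scene" or "side" or "wrist"; returns the picture (400x640x3 uint8, blue, green, red); there is no depth.
- ctrl.camera_params(name): a dict with "K" (3x3 intrinsics, pixels), "eye" and "rotation" of the camera in the world. Camera axes: x right, y up, looking along -z (the intrinsics and any distortion apply to the point x, -y, -z); pixel columns grow to the right and rows downward; lengths in m; the calibration is good to about 2 mm. A picture is of the moment at which its call begins: read the wrist's pose just before it. camera_params takes no time and is no camera call; for the wrist camera it gives the pose at the moment of the call.
- ctrl.job_done(): hands the job in; it is judged then, once.
The state is a dict: "time": time; "joint_positions": joint angles; "joint_velocities": joint speeds; "joint_torque": joint torques, N m; "eef_pos": TCP position; "tcp_rot": TCP orientation; "ft_force": force on the tool from outside, world axes, zero at the start; "wrist_torque": the same for the moment, N m; "gripper_width": finger opening in m; "grasp_force": force on a finger pad.
Only numpy, scipy, OpenCV 4.12 (cv2) and the standard library are available. Lean on these libraries where they do the work, as an engineer would, in place of code of your own. Each camera call takes 0.05 s, during which the arm holds its last target. There are 200 camera calls.

## Working session

There is one attempt and no reset: what is moved stays moved. The work goes in short steps, Python scripts to look and compute and a tool call to move; the robot and the scene stay as the last step left them, time stands still between calls to the robot, and variables do not carry over. Pictures are saved under pics/ and viewed, at most 14 in all, crops included, and the job is handed in when it is done.

Besides the shell and the picture viewer there is one more tool, called after "Call:" as a command line: name --argument value ..., lists and objects as JSON in quotes. arm_command: Moves the arm, as the interface text tells. Its arguments: {"type":"object","properties":{"deltas":{"type":"array","items":{"type":"object","properties":{"dx":{"type":"number"},"dy":{"type":"number"},"dz":{"type":"number"},"wx":{"type":"number"},"wy":{"type":"number"},"wz":{"type":"number"},"gripper":{"type":"number"}}}}},"required":["deltas"]}

```bash
mkdir -p pics; ls
cat > h.py <<'E'
import numpy as np, cv2, json
from bench import ctrl
def snap(n,f):
    p=ctrl.camera_params(n); im=ctrl.camera(n); cv2.imwrite(f'pics/{f}.png',im)
    json.dump({k:np.array(v).tolist() for k,v in p.items() if k in('K','eye','rotation')},open(f'pics/{f}.json','w')); return im
def ray(f,u,v):
    p=json.load(open(f'pics/{f}.json')); K=np.array(p['K']); d=np.linalg.inv(K)@[u,v,1]
    return np.array(p['eye']),np.array(p['rotation'])@[d[0],-d[1],-d[2]]
def at(f,u,v,z):
    e,d=ray(f,u,v); return e+d*(z-e[2])/d[2]
def tri(*o):
    A=np.zeros((3,3));b=np.zeros(3)
    for f,u,v in o:
        e,d=ray(f,u,v); d=d/np.linalg.norm(d); M=np.eye(3)-np.outer(d,d); A+=M;b+=M@e
    return np.linalg.solve(A,b)
def proj(f,P):
    p=json.load(open(f'pics/{f}.json')); q=np.array(p['rotation']).T@(np.array(P)-p['eye']); q=np.array(p['K'])@[q[0],-q[1],-q[2]]; return q[:2]/q[2]
E
python3 - <<'E'
from h import *
for n in('scene','side','wrist'):
    snap(n,n+'0'); p=ctrl.camera_params(n); print(n,{k:np.round(v,3).tolist() if not isinstance(v,str) else v for k,v in p.items()})
print(ctrl.get_state(), ctrl.tcp_to_grasp)
E
```

```text
pics
scene {'K': [[412.382, 0.0, 312.987], [0.0, 412.382, 203.334], [0.0, 0.0, 1.0]], 'eye': [1.11, -0.415, 0.784], 'rotation': [0.811, 0.342, 0.179, 0.44]}
side {'K': [[388.921, 0.0, 315.966], [0.0, 388.921, 198.226], [0.0, 0.0, 1.0]], 'eye': [0.216, 0.528, 0.678], 'rotation': [-0.242, -0.09, 0.366, 0.894]}
wrist {'K': [[314.013, 0.0, 318.938], [0.0, 314.013, 191.822], [0.0, 0.0, 1.0]], 'eye': [0.072, 0.575, 0.373], 'rotation': [0.782, -0.118, -0.091, 0.606]}
{'time': 0.15, 'joint_positions': array([ 1.11167708e+00,  1.81371676e-01,  1.60776000e+00, -2.02700098e-05,
        1.35380079e+00, -2.06306769e-01]), 'joint_velocities': array([ 0.00037752,  0.00038274, -0.00301331, -0.00079892, -0.00169353,
       -0.00153528]), 'joint_torque': array([ 1.82436794e-03, -4.45264220e+01, -3.51690602e+01, -4.00233530e-04,
        5.91258708e-03,  3.46569936e-05]), 'eef_pos': array([0.14361478, 0.55631467, 0.20679926]), 'tcp_rot': array([-2.09444970e-04,  1.26067675e-01,  9.92021417e-01, -6.36403660e-04]), 'ft_force': array([-0.61578126,  0.03507659, -0.34720057]), 'wrist_torque': array([-0.02821838,  0.06567046,  0.03527406]), 'grasp_force': 0.0, 'gripper_width': 0.0853509998511974} -0.0187
```

```bash
sed -i 's/^import numpy.*/&\nfrom scipy.spatial.transform import Rotation as R\ndef Q(q): return R.from_quat(np.roll(q,-1)).as_matrix()/; s/np.array(p\[.rotation.\])/Q(p["rotation"])/g' h.py; grep -n Q h.py; python3 -c "
from bench import ctrl;print({k for n in ('scene','wrist') for k in ctrl.camera_params(n)})"
```

```text
3:def Q(q): return R.from_quat(np.roll(q,-1)).as_matrix()
10:    return np.array(p['eye']),Q(p["rotation"])@[d[0],-d[1],-d[2]]
19:    p=json.load(open(f'pics/{f}.json')); q=Q(p["rotation"]).T@(np.array(P)-p['eye']); q=np.array(p['K'])@[q[0],-q[1],-q[2]]; return q[:2]/q[2]
{'eye', 'rotation', 'K'}
```

View pics/scene0.png

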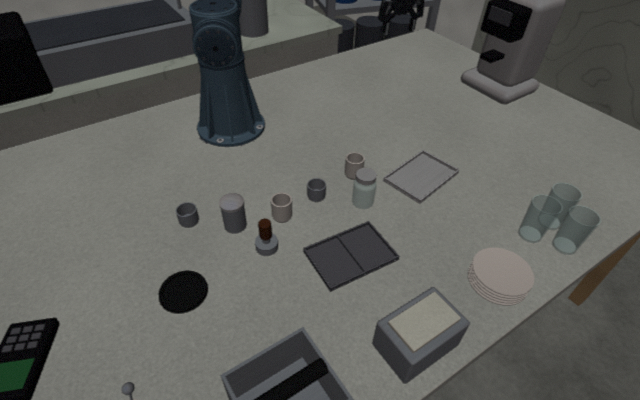

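View pics/side0.png

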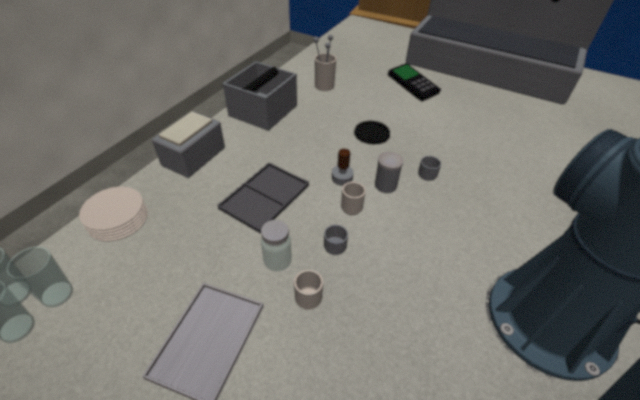

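The scene view shows the following:

| Thing | Pixel position(s) |
|---|---|
| Pots | (187,215), (316,189) |
| Cups | (282,207), (354,166) |
| Tamper | (266,237) |
| Shaker | (233,213) |
| Jar | (364,188) |
| Divided tray | (351,255) |
| Plain tray | (421,175) |
| Seat | (183,291) |

The side view shows the same things from the other side. I'll enlarge both.

Run:
```python
from h import *
def crop(f,x,y,w,h,s):
    c=cv2.imread(f'pics/{f}.png')[y:y+h,x:x+w]; c=cv2.resize(c,None,fx=s,fy=s,interpolation=cv2.INTER_CUBIC)
    c=cv2.convertScaleAbs(c,alpha=1.5)
    for k in range(0,w,20): cv2.putText(c,str(x+k),(k*s,8),0,.3,(0,0,255)); cv2.line(c,(k*s,10),(k*s,14),(0,0,255))
    for k in range(0,h,20): cv2.putText(c,str(y+k),(0,k*s+3),0,.3,(0,0,255))
    cv2.imwrite(f'pics/{f}_c.png',c)
crop('scene0',150,140,320,180,2.5) if 0 else None
import math
def crop2(f,x,y,w,h,s):
    c=cv2.imread(f'pics/{f}.png')[y:y+h,x:x+w]; c=cv2.convertScaleAbs(cv2.resize(c,(int(w*s),int(h*s)),interpolation=cv2.INTER_CUBIC),alpha=1.5)
    for k in range(0,w,20): cv2.putText(c,str(x+k),(int(k*s)-8,8),0,.33,(0,0,255)); cv2.line(c,(int(k*s),10),(int(k*s),600),(0,0,255) if k%100==0 else (90,160,90),1)
    for k in range(0,h,20): cv2.putText(c,str(y+k),(0,int(k*s)+3),0,.33,(0,0,255)); cv2.line(c,(20,int(k*s)),(800,int(k*s)),(90,160,90),1)
    cv2.imwrite(f'pics/{f}_c.png',c)
crop2('scene0',150,140,320,180,2.5)
crop2('side0',140,110,310,290,2.06)
```

```text
(no output)
```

View pics/scene0_c.png

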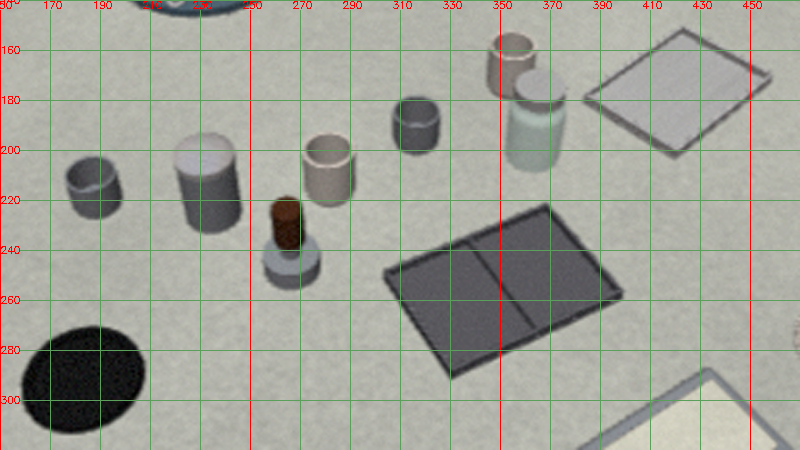

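View pics/side0_c.png

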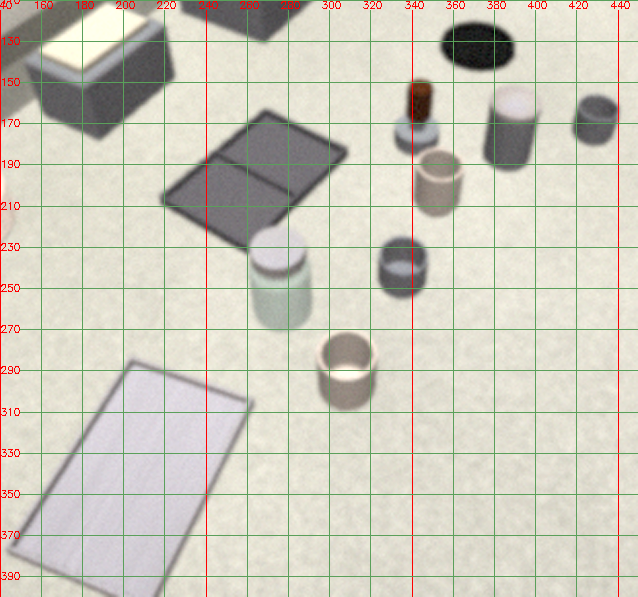

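The crops give readable rim centres and tray corners in both views, so I can triangulate.

Run:
```python
from h import *
S=lambda x,y:('scene0',150+x/2.5,140+y/2.5)
D=lambda x,y:('side0',140+x/2.06,110+y/2.06)
O={'pot1':(92,173,597,108,.044),'pot2':(416,112,403,255,.044),'cup1':(329,150,438,165,.064),'cup2':(511,46,347,355,.064),
'tampTop':(286,205,420,88,.088),'tampFoot':(291,251,417,130,.024),'jar':(541,85,278,252,.1),'shaker':(205,154,515,104,.09),'seat':(84,379,478,46,.012),
'ctL':(385,273,347,152,.015),'ctT':(547,206,250,250,.015),'ctR':(622,295,162,200,.015),'ctB':(452,377,266,111,.015),
'ptL':(584,98,253,403,.015),'ptB':(675,157,131,362,.015),'ptR':(771,78,8,550,.015)}
for k,(a,b,c,d,z) in O.items():
    print(k,'tri',tri(S(a,b),D(c,d)).round(3),'scene',at(*S(a,b),z).round(3)[:2],'side',at(*D(c,d),z).round(3)[:2])
print('ptT',at(*S(684,30),.015).round(3))
```

```text
pot1 tri [ 0.332 -0.274  0.042] scene [ 0.333 -0.275] side [ 0.332 -0.27 ]
pot2 tri [0.43  0.052 0.04 ] scene [0.432 0.05 ] side [0.429 0.055]
cup1 tri [ 0.449 -0.066  0.061] scene [ 0.451 -0.068] side [ 0.448 -0.061]
cup2 tri [0.412 0.193 0.059] scene [0.416 0.188] side [0.412 0.196]
tampTop tri [ 0.514 -0.147  0.086] scene [ 0.515 -0.149] side [ 0.514 -0.143]
tampFoot tri [ 0.514 -0.147  0.02 ] scene [ 0.515 -0.149] side [ 0.513 -0.141]
jar tri [0.514 0.149 0.095] scene [0.518 0.145] side [0.512 0.153]
shaker tri [ 0.409 -0.18   0.083] scene [ 0.416 -0.183] side [ 0.407 -0.171]
seat tri [ 0.53  -0.367  0.002] scene [ 0.537 -0.367] side [ 0.525 -0.354]
ctL tri [ 0.575 -0.08   0.006] scene [ 0.581 -0.084] side [ 0.571 -0.072]
ctT tri [0.589 0.106 0.006] scene [0.597 0.101] side [0.582 0.111]
ctR tri [0.718 0.095 0.004] scene [0.724 0.089] side [0.71  0.102]
ctB tri [ 0.705 -0.093  0.005] scene [ 0.711 -0.097] side [ 0.697 -0.084]
ptL tri [0.48  0.251 0.003] scene [0.489 0.241] side [0.475 0.256]
ptB tri [0.606 0.274 0.001] scene [0.615 0.261] side [0.599 0.279]
ptR tri [0.573 0.458 0.006] scene [0.579 0.448] side [0.568 0.459]
ptT [0.458 0.427 0.015]
```

Heights and sizes are plausible: tray sides come to 0.187 × 0.131 m and the rims are about 3–5 mm low. I'll go above the far cup and look with the wrist camera.

Call:
arm_command --deltas '[{"dx":0.22,"dy":-0.3},{"dx":0.22,"dy":-0.3},{"dx":0.22,"dy":-0.3},{"dx":0.22,"dy":-0.3},{"dx":0.22,"dy":-0.3},{"dx":0.22,"dy":-0.3},{"dx":0.22,"dy":-0.3},{"dx":0.22,"dy":-0.3}]'

```text
$.deltas[0]: bad value
```

Run:
```python
from h import *
snap('wrist','w1'); s=ctrl.get_state(); print(s['eef_pos'],s['tcp_rot'],s['joint_positions'].round(2),ctrl.camera_params('wrist'))
for k,P in {'cup2':(.413,.193,.064),'jar':(.515,.15,.1),'pot2':(.43,.052,.044),'tcp':s['eef_pos']}.items(): print(k,proj('w1',P).round(0))
```

```text
[0.14362641 0.55639804 0.20689932] [-1.86792783e-04  1.26072879e-01  9.92020827e-01 -5.22385069e-04] [ 1.11  0.18  1.61  0.    1.35 -0.21] {'K': array([[314.01314753,   0.        , 318.93803048],
       [  0.        , 314.01314753, 191.82190753],
       [  0.        ,   0.        ,   1.        ]]), 'eye': array([0.07225735, 0.57525482, 0.37308419]), 'rotation': array([ 0.78163214, -0.11752012, -0.09083418,  0.60579647])}
cup2 [106. 428.]
jar [ 93. 515.]
pot2 [ 31. 440.]
tcp [318. 230.]
```

View pics/w1.png

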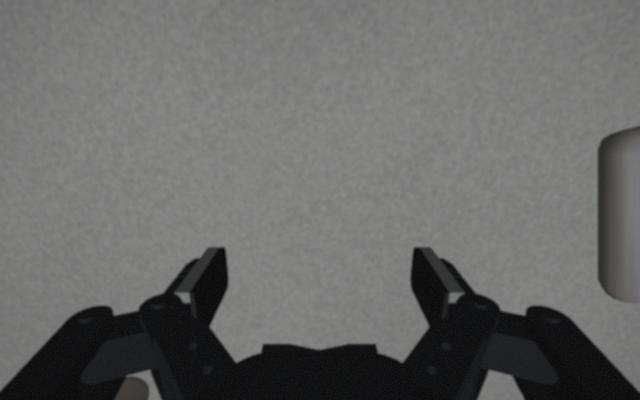

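The move was refused, so this wrist view is still from the start pose. It shows bare counter between the open fingers, with tips near (225,250) and (415,250). All fields are probably required.

Call:
arm_command --deltas '[{"dx":0.22,"dy":-0.3,"dz":0,"wx":0,"wy":0,"wz":0,"gripper":0},{"dx":0.22,"dy":-0.3,"dz":0,"wx":0,"wy":0,"wz":0,"gripper":0},{"dx":0.22,"dy":-0.3,"dz":0,"wx":0,"wy":0,"wz":0,"gripper":0},{"dx":0.22,"dy":-0.3,"dz":0,"wx":0,"wy":0,"wz":0,"gripper":0},{"dx":0.22,"dy":-0.3,"dz":0,"wx":0,"wy":0,"wz":0,"gripper":0},{"dx":0.22,"dy":-0.3,"dz":0,"wx":0,"wy":0,"wz":0,"gripper":0},{"dx":0.22,"dy":-0.3,"dz":0,"wx":0,"wy":0,"wz":0,"gripper":0},{"dx":0,"dy":0,"dz":0,"wx":0,"wy":0,"wz":0,"gripper":0}]'

```text
time: 1.2
eef_pos: [0.3768, 0.2389, 0.2076]
tcp_rot: [0.0, 0.129, 0.992, -0.0]
ft_force: [-0.6, 1.3, 0.4]
gripper_width: 0.0854
grasp_force: 0.0
```

Run:
```python
from h import *
snap('wrist','w1'); s=ctrl.get_state(); print(s['eef_pos'],s['tcp_rot'],s['joint_positions'].round(2))
for k,P in {'cup2':(.413,.193,.064),'jar':(.515,.15,.1),'pot2':(.43,.052,.044),'tcp':s['eef_pos']}.items(): print(k,proj('w1',P).round(0))
```

```text
[0.37559236 0.24045621 0.20743886] [-1.22954421e-04  1.28168514e-01  9.91752396e-01  4.40247312e-05] [ 0.3  -0.12  1.92  0.    1.35 -1.01]
cup2 [285. 215.]
jar [270. 325.]
pot2 [175. 250.]
tcp [320. 227.]
```

View pics/w1.png

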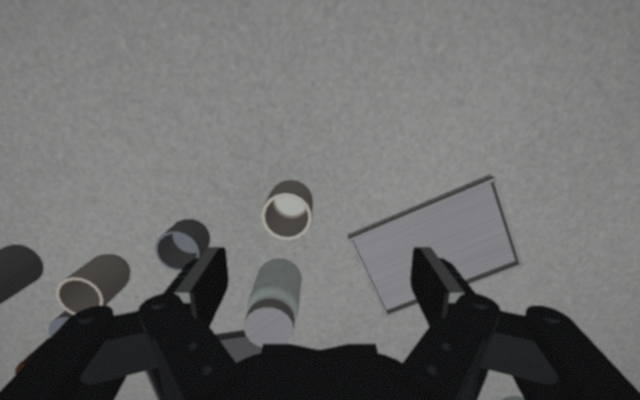

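The wrist view shows cup 2's rim at about (287,215), pot 2's rim at about (178,249) and cup 1's rim at (80,296). The plain tray's corners are at (350,237), (493,178), (519,263) and (388,312).

Run:
```python
from h import *
for k,u,v,z in [('cup2',287,215,.064),('pot2',178,249,.044),('cup1',80,296,.064),('jar',270,326,.1),('pt1',350,237,.015),('pt2',493,178,.015),('pt3',519,263,.015),('pt4',388,312,.015)]: print(k,at('w1',u,v,z).round(4))
S=lambda x,y:('scene0',150+x/2.5,140+y/2.5)
D=lambda x,y:('side0',140+x/2.06,110+y/2.06)
print(tri(('w1',287,215),S(511,46),D(347,355)),tri(('w1',350,237),S(584,98),D(253,403)),tri(('w1',178,249),S(416,112),D(403,255)))
print(tri(('w1',388,312),S(675,157),D(131,362)),tri(('w1',519,263),S(771,78),D(8,550)))
```

```text
cup2 [0.4139 0.1947 0.064 ]
pot2 [0.4291 0.0559 0.044 ]
cup1 [ 0.4487 -0.0636  0.064 ]
jar [0.5164 0.1493 0.1   ]
pt1 [0.4794 0.2525 0.015 ]
pt2 [0.4483 0.4328 0.015 ]
pt3 [0.5706 0.4542 0.015 ]
pt4 [0.601 0.277 0.015]
[0.41351378 0.19293849 0.05976245] [0.48117636 0.25142062 0.00502649] [0.4299968  0.0526571  0.04025038]
[0.60727616 0.27506124 0.00316018] [0.57364086 0.45772324 0.00725948]
```

Call:
arm_command --deltas '[{"dx":0.125,"dy":-0.155,"dz":0,"wx":0,"wy":0,"wz":0,"gripper":0},{"dx":0.125,"dy":-0.155,"dz":0,"wx":0,"wy":0,"wz":0,"gripper":0},{"dx":0,"dy":0,"dz":-0.3,"wx":0,"wy":0,"wz":0,"gripper":0},{"dx":0,"dy":0,"dz":-0.3,"wx":0,"wy":0,"wz":0,"gripper":0},{"dx":0,"dy":0,"dz":-0.3,"wx":0,"wy":0,"wz":0,"gripper":0},{"dx":0,"dy":0,"dz":-0.2,"wx":0,"wy":0,"wz":0,"gripper":0},{"dx":0,"dy":0,"dz":-0.1,"wx":0,"wy":0,"wz":0,"gripper":0},{"dx":0,"dy":0,"dz":0,"wx":0,"wy":0,"wz":0,"gripper":0}]'

```text
time: 2.25
eef_pos: [0.4113, 0.1959, 0.0269]
tcp_rot: [-0.001, 0.125, 0.992, -0.0]
ft_force: [-0.8, -0.4, 0.2]
gripper_width: 0.0855
grasp_force: 0.0
```

Call:
arm_command --deltas '[{"dx":0,"dy":0,"dz":0,"wx":0,"wy":0,"wz":0,"gripper":0.4},{"dx":0,"dy":0,"dz":0,"wx":0,"wy":0,"wz":0,"gripper":0.4},{"dx":0,"dy":0,"dz":0,"wx":0,"wy":0,"wz":0,"gripper":0.6},{"dx":0,"dy":0,"dz":0,"wx":0,"wy":0,"wz":0,"gripper":0.6},{"dx":0,"dy":0,"dz":0,"wx":0,"wy":0,"wz":0,"gripper":0.6},{"dx":0,"dy":0,"dz":0,"wx":0,"wy":0,"wz":0,"gripper":0.6}]'

```text
time: 3.0
eef_pos: [0.4138, 0.1954, 0.0293]
tcp_rot: [0.001, 0.126, 0.992, 0.0]
ft_force: [-0.9, -0.4, 6.4]
gripper_width: 0.0506
grasp_force: 61.5
```

Gripped at 61 N. The opening reads 50.6 mm rather than 54 mm, so I'll lift and check.

Call:
arm_command --deltas '[{"dx":0,"dy":0,"dz":0.1,"wx":0,"wy":0,"wz":0,"gripper":0.6},{"dx":0,"dy":0,"dz":0.3,"wx":0,"wy":0,"wz":0,"gripper":0.6},{"dx":0,"dy":0,"dz":0.3,"wx":0,"wy":0,"wz":0,"gripper":0.6},{"dx":0,"dy":0,"dz":0.1,"wx":0,"wy":0,"wz":0,"gripper":0.6},{"dx":0,"dy":0,"dz":0,"wx":0,"wy":0,"wz":0,"gripper":0.6}]'

```text
time: 3.62
eef_pos: [0.4129, 0.1954, 0.1485]
tcp_rot: [0.001, 0.126, 0.992, 0.0]
ft_force: [0.4, 0.2, -1.6]
gripper_width: 0.0506
grasp_force: 63.5
```

Run:
```python
from h import *
a=snap('wrist','w2'); b=snap('side','s2'); c=snap('scene','c2')
def z(im,x,y,w,h,s): return cv2.convertScaleAbs(cv2.resize(im[y:y+h,x:x+w],(w*s,h*s),interpolation=cv2.INTER_CUBIC),alpha=1.5)
t=np.hstack([cv2.resize(z(a,200,200,240,200,2),(400,333)),cv2.resize(z(b,240,170,160,133,3),(400,333))])
u=np.hstack([cv2.resize(z(c,290,80,120,100,4),(400,260)),np.zeros((260,400,3),np.uint8)])
cv2.imwrite('pics/m2.png',np.vstack([t,u])); print(ctrl.get_state()['eef_pos'],ctrl.get_state()['gripper_width'],ctrl.get_state()['ft_force'])
```

```text
[0.41094598 0.19494555 0.14575288] 0.05044370286442671 [-0.46042547  0.20944438 -2.71731608]
```

View pics/m2.png

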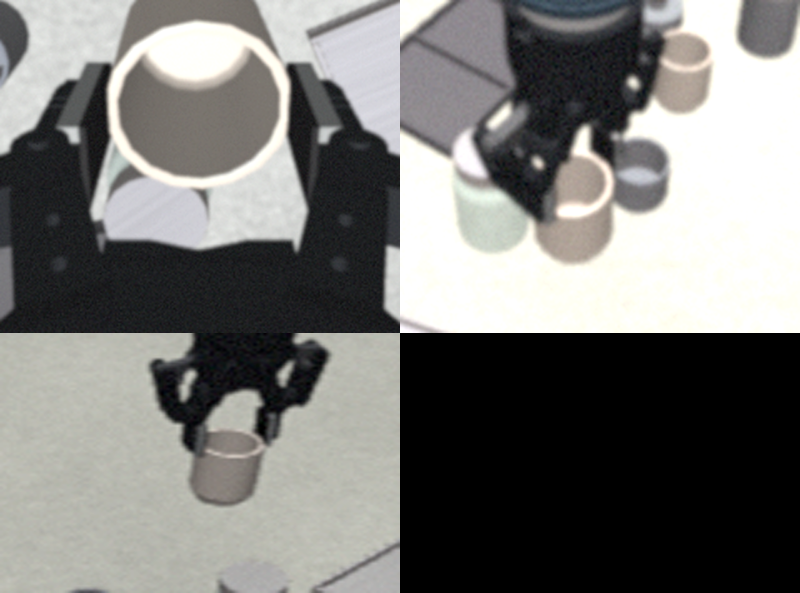

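The cup is held level in the pads with its rim clear. I'll carry it high over the jar to the +y compartment.

Call:
arm_command --deltas '[{"dx":0,"dy":0,"dz":0.27,"wx":0,"wy":0,"wz":0,"gripper":0.6},{"dx":0.27,"dy":-0.16,"dz":0,"wx":0,"wy":0,"wz":0,"gripper":0.6},{"dx":0.27,"dy":-0.16,"dz":0,"wx":0,"wy":0,"wz":0,"gripper":0.6},{"dx":0.27,"dy":-0.16,"dz":0,"wx":0,"wy":0,"wz":0,"gripper":0.6},{"dx":0.27,"dy":-0.16,"dz":0,"wx":0,"wy":0,"wz":0,"gripper":0.6},{"dx":0.27,"dy":-0.16,"dz":0,"wx":0,"wy":0,"wz":0,"gripper":0.6},{"dx":0.25,"dy":-0.13,"dz":0,"wx":0,"wy":0,"wz":0,"gripper":0.6},{"dx":0,"dy":0,"dz":0,"wx":0,"wy":0,"wz":0,"gripper":0.6}]'

```text
time: 4.78
eef_pos: [0.653, 0.0537, 0.1846]
tcp_rot: [-0.002, 0.127, 0.992, -0.0]
ft_force: [-0.1, 0.2, -1.9]
gripper_width: 0.0507
grasp_force: 63.5
```

Call:
arm_command --deltas '[{"dx":0,"dy":0,"dz":-0.25,"wx":0,"wy":0,"wz":0,"gripper":0.6},{"dx":0,"dy":0,"dz":-0.25,"wx":0,"wy":0,"wz":0,"gripper":0.6},{"dx":0,"dy":0,"dz":-0.22,"wx":0,"wy":0,"wz":0,"gripper":0.6},{"dx":0,"dy":0,"dz":-0.1,"wx":0,"wy":0,"wz":0,"gripper":0.6},{"dx":0,"dy":0,"dz":0,"wx":0,"wy":0,"wz":0,"gripper":0.6}]'

```text
time: 5.4
eef_pos: [0.6507, 0.0562, 0.0633]
tcp_rot: [-0.002, 0.126, 0.992, -0.0]
ft_force: [-0.4, -0.1, -1.5]
gripper_width: 0.0505
grasp_force: 63.4
```

Run:
```python
from h import *
a=snap('wrist','w3'); b=snap('side','s3'); c=snap('scene','c3')
def z(im,x,y,w,h,s): return cv2.convertScaleAbs(cv2.resize(im[y:y+h,x:x+w],(w*s,h*s),interpolation=cv2.INTER_CUBIC),alpha=1.4)
cv2.imwrite('pics/m3.png',np.vstack([cv2.resize(a,(560,350)),np.hstack([cv2.resize(z(b,200,130,140,120,2),(280,240)),cv2.resize(z(c,290,190,140,120,2),(280,240))])])); s=ctrl.get_state();print(s['eef_pos'],s['ft_force'])
for p in [(.651,.055,.004),(.643,-.04,.004)]: print(proj('w3',p)*560/640)
```

```text
[0.65347508 0.05575915 0.06670065] [ 0.39482673 -0.28504747 -1.42950485]
[277.38065533 173.74631773]
[170.69531171 190.94284096]
```

View pics/m3.png

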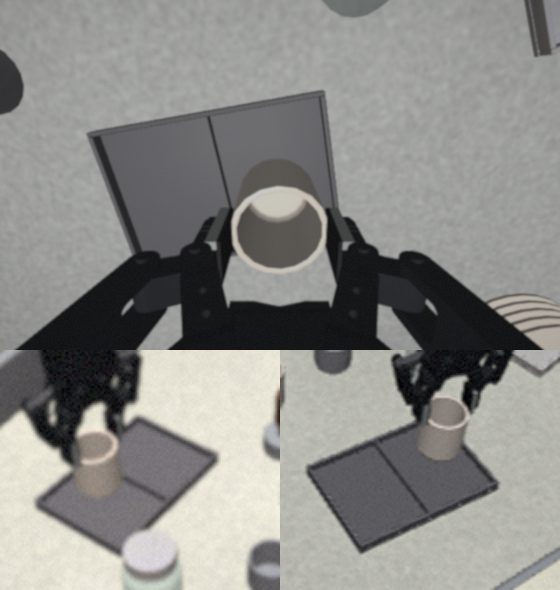

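The wrist view shows the near tray corners at about (90,134) and (324,93) and the divider end at (210,117) in the scaled picture. The cup is right of the divider. I'll check its centring.

Run:
```python
from h import *
for u,v in[(90,134),(210,117),(324,93),(138,258)]: print(at('w3',u/.875,v/.875,.015).round(4))
print(at('w3',280/.875,229/.875,.066+.036).round(4))
```

```text
[ 0.5789 -0.0786  0.015 ]
[0.5899 0.0171 0.015 ]
[0.5943 0.1061 0.015 ]
[ 0.6938 -0.0866  0.015 ]
[0.6497 0.0573 0.102 ]
```

The cup is centred, with target (0.655, 0.055). I'll lower it gently.

Call:
arm_command --deltas '[{"dx":0,"dy":0,"dz":-0.08,"wx":0,"wy":0,"wz":0,"gripper":0.6},{"dx":0,"dy":0,"dz":-0.06,"wx":0,"wy":0,"wz":0,"gripper":0.6},{"dx":0,"dy":0,"dz":-0.02,"wx":0,"wy":0,"wz":0,"gripper":0.6},{"dx":0,"dy":0,"dz":-0.02,"wx":0,"wy":0,"wz":0,"gripper":0.6},{"dx":0,"dy":0,"dz":0,"wx":0,"wy":0,"wz":0,"gripper":0.6}]'

```text
time: 6.18
eef_pos: [0.6522, 0.0557, 0.0377]
tcp_rot: [-0.0, 0.126, 0.992, -0.0]
ft_force: [0.2, -0.5, -2.5]
gripper_width: 0.0507
grasp_force: 63.5
```

Call:
arm_command --deltas '[{"dx":0,"dy":0,"dz":-0.015,"wx":0,"wy":0,"wz":0,"gripper":0.6},{"dx":0,"dy":0,"dz":0,"wx":0,"wy":0,"wz":0,"gripper":0.6}]'

```text
time: 6.42
eef_pos: [0.6523, 0.0557, 0.0357]
tcp_rot: [-0.0, 0.126, 0.992, 0.0]
ft_force: [-0.1, 0.6, -2.0]
gripper_width: 0.0508
grasp_force: 63.5
```

Call:
arm_command --deltas '[{"dx":0,"dy":0,"dz":-0.012,"wx":0,"wy":0,"wz":0,"gripper":0.6},{"dx":0,"dy":0,"dz":0,"wx":0,"wy":0,"wz":0,"gripper":0.6}]'

```text
time: 6.68
eef_pos: [0.6522, 0.0558, 0.0338]
tcp_rot: [-0.0, 0.126, 0.992, -0.0]
ft_force: [-0.1, 0.2, -1.9]
gripper_width: 0.0508
grasp_force: 63.5
```

Call:
arm_command --deltas '[{"dx":0,"dy":0,"dz":-0.01,"wx":0,"wy":0,"wz":0,"gripper":0.6},{"dx":0,"dy":0,"dz":0,"wx":0,"wy":0,"wz":0,"gripper":0.6}]'

```text
time: 6.92
eef_pos: [0.6528, 0.0556, 0.0335]
tcp_rot: [0.001, 0.126, 0.992, -0.0]
ft_force: [-2.3, -0.3, 4.9]
gripper_width: 0.0505
grasp_force: 64.2
```

Contact: the vertical force went from −2 to +4.9 N. Release, then rise.

Call:
arm_command --deltas '[{"dx":0,"dy":0,"dz":0,"wx":0,"wy":0,"wz":0,"gripper":0.3},{"dx":0,"dy":0,"dz":0,"wx":0,"wy":0,"wz":0,"gripper":0.2},{"dx":0,"dy":0,"dz":0,"wx":0,"wy":0,"wz":0,"gripper":0.15},{"dx":0,"dy":0,"dz":0,"wx":0,"wy":0,"wz":0,"gripper":0.15},{"dx":0,"dy":0,"dz":0.1,"wx":0,"wy":0,"wz":0,"gripper":0.15},{"dx":0,"dy":0,"dz":0.3,"wx":0,"wy":0,"wz":0,"gripper":0.15},{"dx":0,"dy":0,"dz":0.35,"wx":0,"wy":0,"wz":0,"gripper":0.15},{"dx":0,"dy":0,"dz":0.35,"wx":0,"wy":0,"wz":0,"gripper":0.15}]'

```text
time: 7.92
eef_pos: [0.6523, 0.0558, 0.2003]
tcp_rot: [0.001, 0.126, 0.992, 0.0]
ft_force: [0.9, -0.9, 0.3]
gripper_width: 0.0725
grasp_force: 0.0
```

Call:
arm_command --deltas '[{"dx":-0.27,"dy":-0.16,"dz":0,"wx":0,"wy":0,"wz":0,"gripper":0},{"dx":-0.27,"dy":-0.16,"dz":0,"wx":0,"wy":0,"wz":0,"gripper":0},{"dx":-0.27,"dy":-0.16,"dz":0,"wx":0,"wy":0,"wz":0,"gripper":0},{"dx":-0.27,"dy":-0.16,"dz":0,"wx":0,"wy":0,"wz":0,"gripper":0},{"dx":-0.27,"dy":-0.16,"dz":0,"wx":0,"wy":0,"wz":0,"gripper":0},{"dx":0,"dy":0,"dz":0,"wx":0,"wy":0,"wz":0,"gripper":0},{"dx":0,"dy":0,"dz":0,"wx":0,"wy":0,"wz":0,"gripper":0}]'

```text
time: 8.8
eef_pos: [0.4506, -0.0645, 0.1987]
tcp_rot: [0.001, 0.126, 0.992, -0.0]
ft_force: [0.5, 0.2, -1.0]
gripper_width: 0.0855
grasp_force: 0.0
```

Run:
```python
from h import *
snap('wrist','w4'); s=ctrl.get_state();print(s['eef_pos'],s['joint_positions'].round(2))
for p in [(.449,-.065,.064),(.43,.054,.044),(.514,-.146,.088),(.332,-.272,.044)]: print(proj('w4',p))
```

```text
[ 0.45077971 -0.06424369  0.19840926] [-0.4  -0.09  1.91  0.    1.32 -1.72]
[317.55810405 171.95004582]
[428.17883389 120.24121929]
[254.69435952 259.64748855]
[ 84.46682188 106.4226161 ]
```

View pics/w4.png

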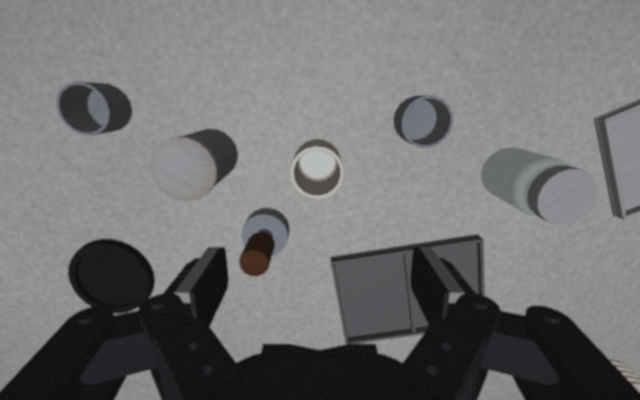

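The wrist view shows cup 1's rim at (317,171), pot 2's rim at (426,121) and pot 1's rim at (84,108). The tamper top is at (255,261) and the seat rim is centred at (111,274).

Run:
```python
from h import *
for k,u,v,z in [('cup1',317,171.5,.064),('pot2',426,120.5,.044),('pot1',83.5,108,.044),('tampTop',254.5,261.5,.088),('seat',111,274,.012),('ctT',482,238,.015),('ctL',332,258,.015)]: print(k,at('w4',u,v,z).round(4))
S=lambda x,y:('scene0',150+x/2.5,140+y/2.5)
D=lambda x,y:('side0',140+x/2.06,110+y/2.06)
print(tri(('w4',111,274),S(84,379),D(478,46)),tri(('w4',254.5,261.5),S(286,205),D(420,88)),tri(('w4',83.5,108),S(92,173),D(597,108)),proj('w4',(.652,.056,.068)))
```

```text
cup1 [ 0.4484 -0.0654  0.064 ]
pot2 [0.4297 0.0519 0.044 ]
pot1 [ 0.3331 -0.2736  0.044 ]
tampTop [ 0.5159 -0.1468  0.088 ]
seat [ 0.5248 -0.3579  0.012 ]
ctT [0.591  0.1056 0.015 ]
ctL [ 0.5716 -0.0784  0.015 ]
[ 0.52925853 -0.36661655  0.00212675] [ 0.51524334 -0.14735153  0.08635074] [ 0.33263963 -0.27437939  0.04212126] [466.58897522 316.28656591]
```

Call:
arm_command --deltas '[{"dx":0,"dy":0,"dz":-0.3,"wx":0,"wy":0,"wz":0,"gripper":0},{"dx":0,"dy":0,"dz":-0.3,"wx":0,"wy":0,"wz":0,"gripper":0},{"dx":0,"dy":0,"dz":-0.3,"wx":0,"wy":0,"wz":0,"gripper":0},{"dx":0,"dy":0,"dz":-0.15,"wx":0,"wy":0,"wz":0,"gripper":0},{"dx":0,"dy":0,"dz":-0.08,"wx":0,"wy":0,"wz":0,"gripper":0},{"dx":0,"dy":0,"dz":0,"wx":0,"wy":0,"wz":0,"gripper":0.3},{"dx":0,"dy":0,"dz":0,"wx":0,"wy":0,"wz":0,"gripper":0.5},{"dx":0,"dy":0,"dz":0,"wx":0,"wy":0,"wz":0,"gripper":0.6}]'

```text
time: 9.85
eef_pos: [0.4514, -0.0648, 0.0296]
tcp_rot: [0.002, 0.126, 0.992, -0.0]
ft_force: [-0.6, -0.4, 5.7]
gripper_width: 0.0507
grasp_force: 62.2
```

Call:
arm_command --deltas '[{"dx":0,"dy":0,"dz":0,"wx":0,"wy":0,"wz":0,"gripper":0.6},{"dx":0,"dy":0,"dz":0,"wx":0,"wy":0,"wz":0,"gripper":0.6},{"dx":0,"dy":0,"dz":0,"wx":0,"wy":0,"wz":0,"gripper":0.6}]'

```text
time: 10.22
eef_pos: [0.4513, -0.0648, 0.0296]
tcp_rot: [0.002, 0.126, 0.992, -0.0]
ft_force: [-0.4, 0.9, 6.3]
gripper_width: 0.0508
grasp_force: 62.2
```

Call:
arm_command --deltas '[{"dx":0,"dy":0,"dz":0.2,"wx":0,"wy":0,"wz":0,"gripper":0.6},{"dx":0,"dy":0,"dz":0.35,"wx":0,"wy":0,"wz":0,"gripper":0.6},{"dx":0.2,"dy":0.03,"dz":0.25,"wx":0,"wy":0,"wz":0,"gripper":0.6},{"dx":0.3,"dy":0.04,"dz":0,"wx":0,"wy":0,"wz":0,"gripper":0.6},{"dx":0.3,"dy":0.04,"dz":0,"wx":0,"wy":0,"wz":0,"gripper":0.6},{"dx":0.3,"dy":0.04,"dz":0,"wx":0,"wy":0,"wz":0,"gripper":0.6},{"dx":0.2,"dy":0.02,"dz":0,"wx":0,"wy":0,"wz":0,"gripper":0.6},{"dx":0,"dy":0,"dz":0,"wx":0,"wy":0,"wz":0,"gripper":0.6}]'

```text
time: 11.22
eef_pos: [0.6462, -0.0385, 0.148]
tcp_rot: [0.0, 0.126, 0.992, -0.0]
ft_force: [-1.7, 0.1, -1.6]
gripper_width: 0.0505
grasp_force: 63.5
```

Call:
arm_command --deltas '[{"dx":0,"dy":0,"dz":-0.25,"wx":0,"wy":0,"wz":0,"gripper":0.6},{"dx":0,"dy":0,"dz":-0.25,"wx":0,"wy":0,"wz":0,"gripper":0.6},{"dx":0,"dy":0,"dz":-0.15,"wx":0,"wy":0,"wz":0,"gripper":0.6},{"dx":0,"dy":0,"dz":-0.06,"wx":0,"wy":0,"wz":0,"gripper":0.6},{"dx":0,"dy":0,"dz":0,"wx":0,"wy":0,"wz":0,"gripper":0.6}]'

```text
time: 11.85
eef_pos: [0.6443, -0.0388, 0.0416]
tcp_rot: [-0.0, 0.126, 0.992, 0.0]
ft_force: [-0.6, -0.1, -1.3]
gripper_width: 0.0505
grasp_force: 63.5
```

Call:
arm_command --deltas '[{"dx":0,"dy":0,"dz":-0.025,"wx":0,"wy":0,"wz":0,"gripper":0.6},{"dx":0,"dy":0,"dz":-0.015,"wx":0,"wy":0,"wz":0,"gripper":0.6},{"dx":0,"dy":0,"dz":0,"wx":0,"wy":0,"wz":0,"gripper":0.6}]'

```text
time: 12.22
eef_pos: [0.6449, -0.0388, 0.0357]
tcp_rot: [0.0, 0.126, 0.992, -0.0]
ft_force: [0.3, -0.5, -1.1]
gripper_width: 0.051
grasp_force: 63.5
```

Call:
arm_command --deltas '[{"dx":0,"dy":0,"dz":-0.008,"wx":0,"wy":0,"wz":0,"gripper":0.6},{"dx":0,"dy":0,"dz":0,"wx":0,"wy":0,"wz":0,"gripper":0.6}]'

```text
time: 12.48
eef_pos: [0.6448, -0.0387, 0.0342]
tcp_rot: [-0.0, 0.126, 0.992, 0.0]
ft_force: [0.4, 0.1, -1.7]
gripper_width: 0.0507
grasp_force: 63.5
```

Call:
arm_command --deltas '[{"dx":0,"dy":0,"dz":-0.008,"wx":0,"wy":0,"wz":0,"gripper":0.6},{"dx":0,"dy":0,"dz":0,"wx":0,"wy":0,"wz":0,"gripper":0.6}]'

```text
time: 12.72
eef_pos: [0.6453, -0.0389, 0.0337]
tcp_rot: [0.001, 0.126, 0.992, -0.0]
ft_force: [-1.0, 0.2, 3.3]
gripper_width: 0.0505
grasp_force: 64.0
```

Call:
arm_command --deltas '[{"dx":0,"dy":0,"dz":0,"wx":0,"wy":0,"wz":0,"gripper":0.3},{"dx":0,"dy":0,"dz":0,"wx":0,"wy":0,"wz":0,"gripper":0.2},{"dx":0,"dy":0,"dz":0,"wx":0,"wy":0,"wz":0,"gripper":0.15},{"dx":0,"dy":0,"dz":0,"wx":0,"wy":0,"wz":0,"gripper":0.15},{"dx":0,"dy":0,"dz":0.1,"wx":0,"wy":0,"wz":0,"gripper":0.15},{"dx":0,"dy":0,"dz":0.3,"wx":0,"wy":0,"wz":0,"gripper":0.15},{"dx":0,"dy":0,"dz":0.35,"wx":0,"wy":0,"wz":0,"gripper":0.15},{"dx":0,"dy":0,"dz":0.35,"wx":0,"wy":0,"wz":0,"gripper":0.15}]'

```text
time: 13.72
eef_pos: [0.6448, -0.0388, 0.2009]
tcp_rot: [0.001, 0.126, 0.992, -0.0]
ft_force: [0.1, -0.6, -0.8]
gripper_width: 0.0725
grasp_force: 0.0
```

Call:
arm_command --deltas '[{"dx":-0.28,"dy":0.12,"dz":0,"wx":0,"wy":0,"wz":0,"gripper":0},{"dx":-0.28,"dy":0.12,"dz":0,"wx":0,"wy":0,"wz":0,"gripper":0},{"dx":-0.28,"dy":0.12,"dz":0,"wx":0,"wy":0,"wz":0,"gripper":0},{"dx":-0.28,"dy":0.12,"dz":0,"wx":0,"wy":0,"wz":0,"gripper":0},{"dx":-0.28,"dy":0.12,"dz":0,"wx":0,"wy":0,"wz":0,"gripper":0},{"dx":-0.03,"dy":0.01,"dz":-0.1,"wx":0,"wy":0,"wz":0,"gripper":0},{"dx":0,"dy":0,"dz":-0.2,"wx":0,"wy":0,"wz":0,"gripper":0},{"dx":0,"dy":0,"dz":0,"wx":0,"wy":0,"wz":0,"gripper":0}]'

```text
time: 14.72
eef_pos: [0.4291, 0.0527, 0.1516]
tcp_rot: [-0.002, 0.126, 0.992, -0.0]
ft_force: [-0.0, 0.3, 0.2]
gripper_width: 0.0855
grasp_force: 0.0
```

Run:
```python
from h import *
a=snap('wrist','w5'); s=ctrl.get_state();print(s['eef_pos'],proj('w5',(.4295,.053,.044)))
b=snap('scene','c5')
cv2.imwrite('pics/m5.png',np.hstack([cv2.resize(a,(480,300)),cv2.resize(cv2.convertScaleAbs(b[190:310,290:410],alpha=1.4),(300,300))]))
```

```text
[0.4302016  0.05255027 0.1528738 ] [318.8939459  181.57119724]
```

View pics/m5.png

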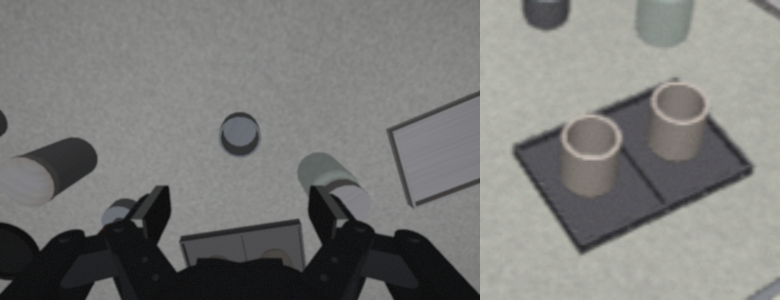

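Both cups stand upright, one in each compartment. Pot 2's rim at (320,178) is centred under the gripper, so I'll grasp it.

Call:
arm_command --deltas '[{"dx":0,"dy":0,"dz":-0.3,"wx":0,"wy":0,"wz":0,"gripper":0},{"dx":0,"dy":0,"dz":-0.3,"wx":0,"wy":0,"wz":0,"gripper":0},{"dx":0,"dy":0,"dz":-0.2,"wx":0,"wy":0,"wz":0,"gripper":0},{"dx":0,"dy":0,"dz":-0.13,"wx":0,"wy":0,"wz":0,"gripper":0},{"dx":0,"dy":0,"dz":0,"wx":0,"wy":0,"wz":0,"gripper":0.2},{"dx":0,"dy":0,"dz":0,"wx":0,"wy":0,"wz":0,"gripper":0.4},{"dx":0,"dy":0,"dz":0,"wx":0,"wy":0,"wz":0,"gripper":0.6},{"dx":0,"dy":0,"dz":0,"wx":0,"wy":0,"wz":0,"gripper":0.6}]'

```text
time: 15.82
eef_pos: [0.4319, 0.0524, 0.0159]
tcp_rot: [0.001, 0.126, 0.992, -0.0]
ft_force: [-4.7, -1.3, 11.8]
gripper_width: 0.0467
grasp_force: 59.6
```

Call:
arm_command --deltas '[{"dx":0,"dy":0,"dz":0,"wx":0,"wy":0,"wz":0,"gripper":0.6},{"dx":0,"dy":0,"dz":0,"wx":0,"wy":0,"wz":0,"gripper":0.6}]'

```text
time: 16.08
eef_pos: [0.4319, 0.0524, 0.0159]
tcp_rot: [0.001, 0.126, 0.992, -0.0]
ft_force: [-3.3, -0.2, 11.8]
gripper_width: 0.0468
grasp_force: 59.7
```

Call:
arm_command --deltas '[{"dx":0,"dy":0,"dz":0.2,"wx":0,"wy":0,"wz":0,"gripper":0.6},{"dx":0,"dy":0,"dz":0.4,"wx":0,"wy":0,"wz":0,"gripper":0.6},{"dx":0,"dy":0,"dz":0.4,"wx":0,"wy":0,"wz":0,"gripper":0.6},{"dx":0.07,"dy":0.29,"dz":0,"wx":0,"wy":0,"wz":0,"gripper":0.6},{"dx":0.09,"dy":0.35,"dz":0,"wx":0,"wy":0,"wz":0,"gripper":0.6},{"dx":0.09,"dy":0.35,"dz":0,"wx":0,"wy":0,"wz":0,"gripper":0.6},{"dx":0.09,"dy":0.35,"dz":0,"wx":0,"wy":0,"wz":0,"gripper":0.6},{"dx":0.09,"dy":0.35,"dz":0,"wx":0,"wy":0,"wz":0,"gripper":0.6}]'

```text
time: 17.08
eef_pos: [0.4957, 0.3083, 0.1653]
tcp_rot: [0.001, 0.126, 0.992, 0.001]
ft_force: [0.1, -1.7, -0.7]
gripper_width: 0.0467
grasp_force: 61.7
```

Call:
arm_command --deltas '[{"dx":0.09,"dy":0.35,"dz":0,"wx":0,"wy":0,"wz":0,"gripper":0.6},{"dx":0.07,"dy":0.25,"dz":0,"wx":0,"wy":0,"wz":0,"gripper":0.6},{"dx":0,"dy":0,"dz":-0.3,"wx":0,"wy":0,"wz":0,"gripper":0.6},{"dx":0,"dy":0,"dz":-0.3,"wx":0,"wy":0,"wz":0,"gripper":0.6},{"dx":0,"dy":0,"dz":0,"wx":0,"wy":0,"wz":0,"gripper":0.6},{"dx":0,"dy":0,"dz":0,"wx":0,"wy":0,"wz":0,"gripper":0.6}]'

```text
time: 17.82
eef_pos: [0.5202, 0.3969, 0.0761]
tcp_rot: [0.001, 0.126, 0.992, 0.001]
ft_force: [0.7, -0.1, -1.8]
gripper_width: 0.0467
grasp_force: 62.0
```

Run:
```python
from h import *
a=snap('wrist','w6'); s=ctrl.get_state();print(s['eef_pos'],s['joint_positions'].round(2))
b=snap('side','s6')
cv2.imwrite('pics/m6.png',np.vstack([cv2.resize(a,(640,400)),np.hstack([cv2.resize(b[260:400,120:344],(320,200)),np.zeros((200,320,3),np.uint8)])]))
```

```text
[0.52075868 0.39711851 0.07684236] [ 0.47  0.48  1.49  0.    1.16 -0.85]
```

View pics/m6.png

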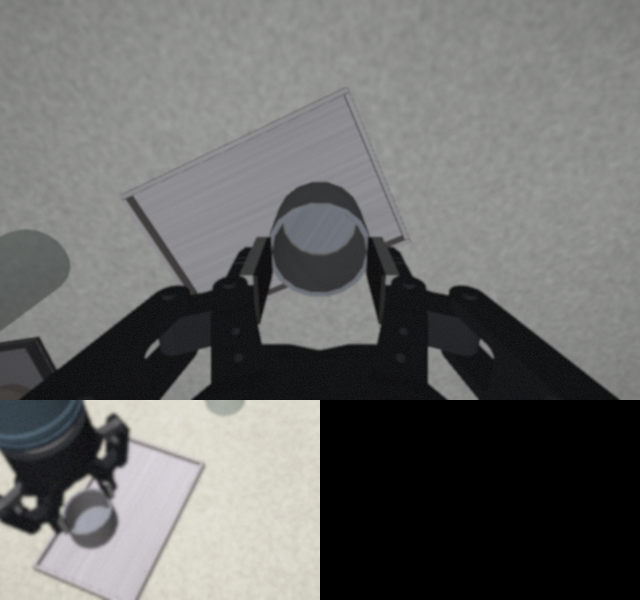

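The wrist view shows the plain tray's near corners at (123,196) and (348,90) and its far-left corner at (404,238). The pot is held level over its far half.

Run:
```python
from h import *
c=[at('w6',u,v,.015) for u,v in[(123,196),(348,90),(404,238)]]
for p in c: print(p.round(4))
y=(c[1]-c[0]); print(np.linalg.norm(y), np.linalg.norm(c[2]-c[1]), 'centre',((c[0]+c[2])/2).round(4)); y/=np.linalg.norm(y)
for s in(.043,-.043): print(((c[0]+c[2])/2+s*y).round(4))
```

```text
[0.4826 0.2536 0.015 ]
[0.4506 0.436  0.015 ]
[0.5707 0.4542 0.015 ]
0.18524745109958607 0.12147554509151741 centre [0.5266 0.3539 0.015 ]
[0.5192 0.3962 0.015 ]
[0.5341 0.3115 0.015 ]
```

Call:
arm_command --deltas '[{"dx":0,"dy":0,"dz":-0.25,"wx":0,"wy":0,"wz":0,"gripper":0.6},{"dx":0,"dy":0,"dz":-0.08,"wx":0,"wy":0,"wz":0,"gripper":0.6},{"dx":0,"dy":0,"dz":-0.02,"wx":0,"wy":0,"wz":0,"gripper":0.6},{"dx":0,"dy":0,"dz":-0.01,"wx":0,"wy":0,"wz":0,"gripper":0.6},{"dx":0,"dy":0,"dz":0,"wx":0,"wy":0,"wz":0,"gripper":0.6}]'

```text
time: 18.55
eef_pos: [0.5196, 0.3966, 0.0207]
tcp_rot: [0.001, 0.126, 0.992, 0.001]
ft_force: [-0.3, -0.1, -1.2]
gripper_width: 0.0465
grasp_force: 62.0
```

Call:
arm_command --deltas '[{"dx":0,"dy":0,"dz":-0.01,"wx":0,"wy":0,"wz":0,"gripper":0.6},{"dx":0,"dy":0,"dz":0,"wx":0,"wy":0,"wz":0,"gripper":0.6}]'

```text
time: 18.8
eef_pos: [0.5197, 0.3968, 0.0201]
tcp_rot: [0.001, 0.126, 0.992, 0.001]
ft_force: [-2.3, -1.8, 6.8]
gripper_width: 0.0464
grasp_force: 64.4
```

Call:
arm_command --deltas '[{"dx":0,"dy":0,"dz":0,"wx":0,"wy":0,"wz":0,"gripper":0.35},{"dx":0,"dy":0,"dz":0,"wx":0,"wy":0,"wz":0,"gripper":0.27},{"dx":0,"dy":0,"dz":0,"wx":0,"wy":0,"wz":0,"gripper":0.27},{"dx":0,"dy":0,"dz":0,"wx":0,"wy":0,"wz":0,"gripper":0.27},{"dx":0,"dy":0,"dz":0.1,"wx":0,"wy":0,"wz":0,"gripper":0.27},{"dx":0,"dy":0,"dz":0.35,"wx":0,"wy":0,"wz":0,"gripper":0.2},{"dx":0,"dy":0,"dz":0.35,"wx":0,"wy":0,"wz":0,"gripper":0},{"dx":0,"dy":0,"dz":0.35,"wx":0,"wy":0,"wz":0,"gripper":0}]'

```text
time: 19.8
eef_pos: [0.5188, 0.3963, 0.1935]
tcp_rot: [0.001, 0.126, 0.992, 0.0]
ft_force: [0.9, 1.1, 0.2]
gripper_width: 0.0852
grasp_force: 0.0
```

Call:
arm_command --deltas '[{"dx":-0.104,"dy":-0.373,"dz":0,"wx":0,"wy":0,"wz":0,"gripper":0},{"dx":-0.104,"dy":-0.373,"dz":0,"wx":0,"wy":0,"wz":0,"gripper":0},{"dx":-0.104,"dy":-0.373,"dz":0,"wx":0,"wy":0,"wz":0,"gripper":0},{"dx":-0.104,"dy":-0.373,"dz":0,"wx":0,"wy":0,"wz":0,"gripper":0},{"dx":-0.104,"dy":-0.373,"dz":0,"wx":0,"wy":0,"wz":0,"gripper":0},{"dx":-0.104,"dy":-0.373,"dz":0,"wx":0,"wy":0,"wz":0,"gripper":0},{"dx":-0.104,"dy":-0.373,"dz":0,"wx":0,"wy":0,"wz":0,"gripper":0},{"dx":-0.104,"dy":-0.373,"dz":0,"wx":0,"wy":0,"wz":0,"gripper":0}]'

```text
time: 20.8
eef_pos: [0.3937, -0.0531, 0.1919]
tcp_rot: [0.001, 0.126, 0.992, -0.0]
ft_force: [0.7, -0.5, -0.1]
gripper_width: 0.0852
grasp_force: 0.0
```

Call:
arm_command --deltas '[{"dx":-0.104,"dy":-0.373,"dz":0,"wx":0,"wy":0,"wz":0,"gripper":0},{"dx":-0.104,"dy":-0.373,"dz":0,"wx":0,"wy":0,"wz":0,"gripper":0},{"dx":-0.104,"dy":-0.373,"dz":0,"wx":0,"wy":0,"wz":0,"gripper":0},{"dx":-0.104,"dy":-0.37,"dz":0,"wx":0,"wy":0,"wz":0,"gripper":0},{"dx":0,"dy":0,"dz":0,"wx":0,"wy":0,"wz":0,"gripper":0},{"dx":0,"dy":0,"dz":0,"wx":0,"wy":0,"wz":0,"gripper":0}]'

```text
time: 21.55
eef_pos: [0.3316, -0.2744, 0.191]
tcp_rot: [0.0, 0.127, 0.992, 0.0]
ft_force: [-0.3, 0.8, 0.1]
gripper_width: 0.0857
grasp_force: 0.0
```

Call:
arm_command --deltas '[{"dx":0.005,"dy":0,"dz":-0.3,"wx":0,"wy":0,"wz":0,"gripper":0},{"dx":0,"dy":0,"dz":-0.3,"wx":0,"wy":0,"wz":0,"gripper":0},{"dx":0,"dy":0,"dz":-0.3,"wx":0,"wy":0,"wz":0,"gripper":0},{"dx":0,"dy":0,"dz":-0.2,"wx":0,"wy":0,"wz":0,"gripper":0},{"dx":0,"dy":0,"dz":-0.09,"wx":0,"wy":0,"wz":0,"gripper":0},{"dx":0,"dy":0,"dz":0,"wx":0,"wy":0,"wz":0,"gripper":0.2},{"dx":0,"dy":0,"dz":0,"wx":0,"wy":0,"wz":0,"gripper":0.4},{"dx":0,"dy":0,"dz":0,"wx":0,"wy":0,"wz":0,"gripper":0.6}]'

```text
time: 22.55
eef_pos: [0.3333, -0.2755, 0.0142]
tcp_rot: [0.001, 0.126, 0.992, -0.001]
ft_force: [-1.7, 5.8, 13.0]
gripper_width: 0.0477
grasp_force: 59.5
```

Call:
arm_command --deltas '[{"dx":0,"dy":0,"dz":0,"wx":0,"wy":0,"wz":0,"gripper":0.6},{"dx":0,"dy":0,"dz":0,"wx":0,"wy":0,"wz":0,"gripper":0.6},{"dx":0,"dy":0,"dz":0,"wx":0,"wy":0,"wz":0,"gripper":0.6}]'

```text
time: 22.92
eef_pos: [0.3333, -0.2755, 0.0143]
tcp_rot: [0.001, 0.126, 0.992, -0.001]
ft_force: [-1.3, 4.9, 12.6]
gripper_width: 0.048
grasp_force: 59.6
```

Call:
arm_command --deltas '[{"dx":0,"dy":0,"dz":0.2,"wx":0,"wy":0,"wz":0,"gripper":0.6},{"dx":0,"dy":0,"dz":0.4,"wx":0,"wy":0,"wz":0,"gripper":0.6},{"dx":0,"dy":0,"dz":0.4,"wx":0,"wy":0,"wz":0,"gripper":0.6},{"dx":0.06,"dy":0.178,"dz":0,"wx":0,"wy":0,"wz":0,"gripper":0.6},{"dx":0.122,"dy":0.356,"dz":0,"wx":0,"wy":0,"wz":0,"gripper":0.6},{"dx":0.122,"dy":0.356,"dz":0,"wx":0,"wy":0,"wz":0,"gripper":0.6},{"dx":0.122,"dy":0.356,"dz":0,"wx":0,"wy":0,"wz":0,"gripper":0.6},{"dx":0.122,"dy":0.356,"dz":0,"wx":0,"wy":0,"wz":0,"gripper":0.6}]'

```text
time: 23.92
eef_pos: [0.4155, -0.0329, 0.1637]
tcp_rot: [0.002, 0.126, 0.992, -0.0]
ft_force: [1.5, -1.2, -1.2]
gripper_width: 0.0477
grasp_force: 62.1
```

Call:
arm_command --deltas '[{"dx":0.122,"dy":0.356,"dz":0,"wx":0,"wy":0,"wz":0,"gripper":0.6},{"dx":0.122,"dy":0.356,"dz":0,"wx":0,"wy":0,"wz":0,"gripper":0.6},{"dx":0.122,"dy":0.356,"dz":0,"wx":0,"wy":0,"wz":0,"gripper":0.6},{"dx":0.122,"dy":0.356,"dz":0,"wx":0,"wy":0,"wz":0,"gripper":0.6},{"dx":0.122,"dy":0.356,"dz":0,"wx":0,"wy":0,"wz":0,"gripper":0.6},{"dx":0.122,"dy":0.356,"dz":0,"wx":0,"wy":0,"wz":0,"gripper":0.6},{"dx":0.06,"dy":0.178,"dz":0,"wx":0,"wy":0,"wz":0,"gripper":0.6},{"dx":0,"dy":0,"dz":0,"wx":0,"wy":0,"wz":0,"gripper":0.6}]'

```text
time: 24.92
eef_pos: [0.5337, 0.3147, 0.1631]
tcp_rot: [0.001, 0.125, 0.992, 0.0]
ft_force: [0.4, -1.2, -0.6]
gripper_width: 0.0477
grasp_force: 62.1
```

Call:
arm_command --deltas '[{"dx":0,"dy":-0.015,"dz":-0.3,"wx":0,"wy":0,"wz":0,"gripper":0.6},{"dx":0,"dy":0,"dz":-0.3,"wx":0,"wy":0,"wz":0,"gripper":0.6},{"dx":0,"dy":0,"dz":-0.2,"wx":0,"wy":0,"wz":0,"gripper":0.6},{"dx":0,"dy":0,"dz":-0.1,"wx":0,"wy":0,"wz":0,"gripper":0.6},{"dx":0,"dy":0,"dz":-0.03,"wx":0,"wy":0,"wz":0,"gripper":0.6},{"dx":0,"dy":0,"dz":-0.01,"wx":0,"wy":0,"wz":0,"gripper":0.6},{"dx":0,"dy":0,"dz":0,"wx":0,"wy":0,"wz":0,"gripper":0.6}]'

```text
time: 25.8
eef_pos: [0.5343, 0.3107, 0.0224]
tcp_rot: [0.001, 0.126, 0.992, 0.0]
ft_force: [0.4, 0.3, -0.7]
gripper_width: 0.0475
grasp_force: 62.1
```

Call:
arm_command --deltas '[{"dx":0,"dy":0,"dz":-0.01,"wx":0,"wy":0,"wz":0,"gripper":0.6},{"dx":0,"dy":0,"dz":0,"wx":0,"wy":0,"wz":0,"gripper":0.6}]'

```text
time: 26.05
eef_pos: [0.5335, 0.3105, 0.0199]
tcp_rot: [0.0, 0.126, 0.992, 0.0]
ft_force: [-0.0, 0.0, -1.3]
gripper_width: 0.0475
grasp_force: 62.1
```

Call:
arm_command --deltas '[{"dx":0,"dy":0,"dz":-0.008,"wx":0,"wy":0,"wz":0,"gripper":0.6},{"dx":0,"dy":0,"dz":0,"wx":0,"wy":0,"wz":0,"gripper":0.6}]'

```text
time: 26.3
eef_pos: [0.5335, 0.3106, 0.0186]
tcp_rot: [0.0, 0.126, 0.992, 0.0]
ft_force: [0.0, 0.2, 0.8]
gripper_width: 0.0477
grasp_force: 62.4
```

Call:
arm_command --deltas '[{"dx":0,"dy":0,"dz":-0.006,"wx":0,"wy":0,"wz":0,"gripper":0.6},{"dx":0,"dy":0,"dz":0,"wx":0,"wy":0,"wz":0,"gripper":0.6}]'

```text
time: 26.55
eef_pos: [0.5335, 0.3106, 0.0184]
tcp_rot: [0.0, 0.126, 0.992, 0.0]
ft_force: [-3.5, -1.3, 7.6]
gripper_width: 0.0481
grasp_force: 63.5
```

Contact. Release, rise, and go above the tamper.

Call:
arm_command --deltas '[{"dx":0,"dy":0,"dz":0,"wx":0,"wy":0,"wz":0,"gripper":0.35},{"dx":0,"dy":0,"dz":0,"wx":0,"wy":0,"wz":0,"gripper":0.27},{"dx":0,"dy":0,"dz":0,"wx":0,"wy":0,"wz":0,"gripper":0.27},{"dx":0,"dy":0,"dz":0,"wx":0,"wy":0,"wz":0,"gripper":0.27},{"dx":0,"dy":0,"dz":0.1,"wx":0,"wy":0,"wz":0,"gripper":0.27},{"dx":0,"dy":0,"dz":0.35,"wx":0,"wy":0,"wz":0,"gripper":0.25},{"dx":0,"dy":0,"dz":0.35,"wx":0,"wy":0,"wz":0,"gripper":0.2},{"dx":0,"dy":0,"dz":0.35,"wx":0,"wy":0,"wz":0,"gripper":0.2}]'

```text
time: 27.55
eef_pos: [0.5334, 0.3104, 0.1929]
tcp_rot: [0.001, 0.126, 0.992, 0.0]
ft_force: [-0.1, -0.2, 0.0]
gripper_width: 0.0683
grasp_force: 0.0
```

Call:
arm_command --deltas '[{"dx":-0.015,"dy":-0.38,"dz":0,"wx":0,"wy":0,"wz":0,"gripper":0.2},{"dx":-0.015,"dy":-0.38,"dz":0,"wx":0,"wy":0,"wz":0,"gripper":0.2},{"dx":-0.015,"dy":-0.38,"dz":0,"wx":0,"wy":0,"wz":0,"gripper":0.2},{"dx":-0.015,"dy":-0.38,"dz":0,"wx":0,"wy":0,"wz":0,"gripper":0.2},{"dx":-0.015,"dy":-0.38,"dz":0,"wx":0,"wy":0,"wz":0,"gripper":0.2},{"dx":-0.015,"dy":-0.38,"dz":0,"wx":0,"wy":0,"wz":0,"gripper":0.2},{"dx":-0.015,"dy":-0.38,"dz":0,"wx":0,"wy":0,"wz":0,"gripper":0.2},{"dx":-0.015,"dy":-0.38,"dz":0,"wx":0,"wy":0,"wz":0,"gripper":0.2}]'

```text
time: 28.55
eef_pos: [0.5153, -0.1475, 0.1914]
tcp_rot: [0.001, 0.126, 0.992, -0.0]
ft_force: [0.3, 0.5, 1.0]
gripper_width: 0.0685
grasp_force: 0.0
```

Run:
```python
from h import *
a=snap('wrist','w7'); s=ctrl.get_state();print(s['eef_pos'],s['joint_positions'].round(2))
b=snap('scene','c7');d=snap('side','s7')
cv2.imwrite('pics/m7.png',np.vstack([cv2.resize(a,(640,400)),np.hstack([cv2.resize(cv2.convertScaleAbs(b[140:220,360:480],alpha=1.4),(300,200)),cv2.resize(d[260:400,120:358],(340,200))])]))
print(proj('w7',(.5155,-.147,.088)))
```

```text
[ 0.5151257  -0.15440351  0.19160403] [-0.51  0.11  1.72 -0.    1.31 -1.82]
[319.0908067  181.90902247]
```

View pics/m7.png

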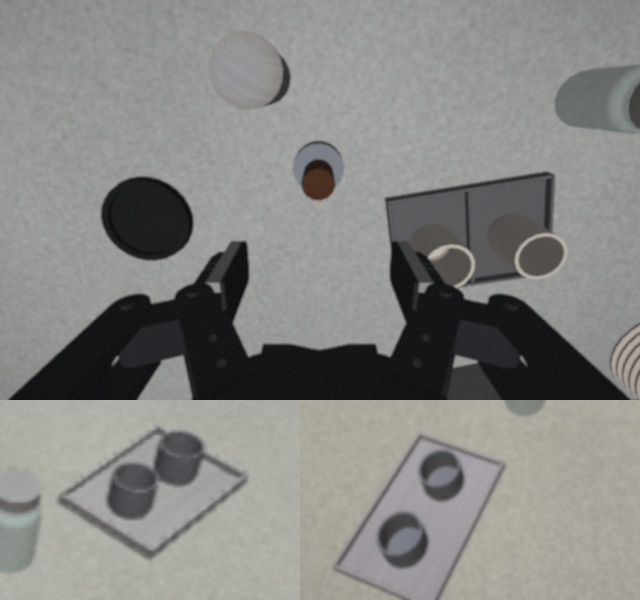

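Both pots stand side by side in the plain tray and both cups are fine. The tamper's top is at (319,182), as predicted, and the seat's rim is centred at (147,217).

Run:
```python
from h import *
print(at('w7',147.5,217.5,.012),at('w7',319,181.5,.088)); S=lambda x,y:('scene0',150+x/2.5,140+y/2.5)
print(tri(('w7',147.5,217.5),('w4',111,274),('scene0',183.5,291.8)))
```

```text
[ 0.52740625 -0.3593194   0.012     ] [ 0.51511472 -0.14698415  0.088     ]
[ 0.52948989 -0.36676116  0.00152423]
```

Call:
arm_command --deltas '[{"dx":0,"dy":0,"dz":0,"wx":0,"wy":0,"wz":0,"gripper":0.2},{"dx":0,"dy":0,"dz":0,"wx":0,"wy":0,"wz":0,"gripper":0.2}]'

```text
time: 28.95
eef_pos: [0.5155, -0.1441, 0.1902]
tcp_rot: [0.0, 0.125, 0.992, 0.0]
ft_force: [0.5, 0.7, -0.4]
gripper_width: 0.0681
grasp_force: 0.0
```

Call:
arm_command --deltas '[{"dx":0,"dy":-0.012,"dz":-0.3,"wx":0,"wy":0,"wz":0,"gripper":0.2},{"dx":0,"dy":0,"dz":-0.3,"wx":0,"wy":0,"wz":0,"gripper":0.2},{"dx":0,"dy":0,"dz":-0.25,"wx":0,"wy":0,"wz":0,"gripper":0.2},{"dx":0,"dy":0,"dz":-0.11,"wx":0,"wy":0,"wz":0,"gripper":0.2},{"dx":0,"dy":0,"dz":0,"wx":0,"wy":0,"wz":0,"gripper":0.4},{"dx":0,"dy":0,"dz":0,"wx":0,"wy":0,"wz":0,"gripper":0.6},{"dx":0,"dy":0,"dz":0,"wx":0,"wy":0,"wz":0,"gripper":0.8},{"dx":0,"dy":0,"dz":0,"wx":0,"wy":0,"wz":0,"gripper":0.8}]'

```text
time: 29.95
eef_pos: [0.5168, -0.1482, 0.048]
tcp_rot: [0.002, 0.126, 0.992, -0.001]
ft_force: [0.0, -0.2, 6.1]
gripper_width: 0.0286
grasp_force: 59.6
```

Call:
arm_command --deltas '[{"dx":0,"dy":0,"dz":0,"wx":0,"wy":0,"wz":0,"gripper":0.8},{"dx":0,"dy":0,"dz":0,"wx":0,"wy":0,"wz":0,"gripper":0.8},{"dx":0,"dy":0,"dz":0.1,"wx":0,"wy":0,"wz":0,"gripper":0.8},{"dx":0,"dy":0,"dz":0.2,"wx":0,"wy":0,"wz":0,"gripper":0.8},{"dx":0,"dy":0,"dz":0.1,"wx":0,"wy":0,"wz":0,"gripper":0.8},{"dx":0,"dy":0,"dz":0,"wx":0,"wy":0,"wz":0,"gripper":0.8}]'

```text
time: 30.7
eef_pos: [0.5163, -0.1478, 0.1074]
tcp_rot: [0.001, 0.126, 0.992, -0.001]
ft_force: [-0.2, -0.6, -3.6]
gripper_width: 0.0287
grasp_force: 60.1
```

Call:
arm_command --deltas '[{"dx":0.01,"dy":-0.2,"dz":0,"wx":0,"wy":0,"wz":0,"gripper":0.8},{"dx":0.02,"dy":-0.34,"dz":0,"wx":0,"wy":0,"wz":0,"gripper":0.8},{"dx":0.02,"dy":-0.34,"dz":0,"wx":0,"wy":0,"wz":0,"gripper":0.8},{"dx":0.02,"dy":-0.34,"dz":0,"wx":0,"wy":0,"wz":0,"gripper":0.8},{"dx":0.01,"dy":-0.2,"dz":0,"wx":0,"wy":0,"wz":0,"gripper":0.8},{"dx":0,"dy":0,"dz":-0.15,"wx":0,"wy":0,"wz":0,"gripper":0.8},{"dx":0,"dy":0,"dz":0,"wx":0,"wy":0,"wz":0,"gripper":0.8},{"dx":0,"dy":0,"dz":0,"wx":0,"wy":0,"wz":0,"gripper":0.8}]'

```text
time: 31.7
eef_pos: [0.5271, -0.3596, 0.0829]
tcp_rot: [-0.001, 0.126, 0.992, 0.001]
ft_force: [-0.0, -0.5, -2.7]
gripper_width: 0.0289
grasp_force: 60.3
```

Run:
```python
from h import *
a=snap('wrist','w8'); s=ctrl.get_state();print(s['eef_pos'],s['ft_force'])
b=snap('scene','c8');d=snap('side','s8')
cv2.imwrite('pics/m8.png',np.vstack([cv2.resize(a[100:300,160:480],(640,400)),np.hstack([cv2.resize(cv2.convertScaleAbs(b[220:320,130:250],alpha=1.6),(320,200)),cv2.resize(d[90:170,320:450],(320,200))])]))
```

```text
[ 0.52755989 -0.35989762  0.083631  ] [ 0.61680125 -0.52673786 -2.67748397]
```

View pics/m8.png

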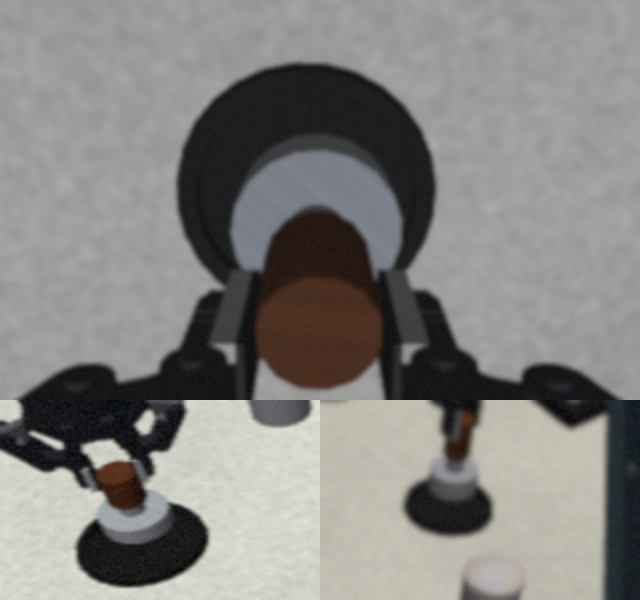

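The seat's outline spans columns 248 to 377 with its top at row 131 in full-picture pixels. The tamper hangs upright above it, and I'll fit the seat's centre.

Run:
```python
from h import *
from scipy.optimize import least_squares as L
t=np.linspace(0,6.283,200)
def ex(c):
    P=np.array([proj('w8',(c[0]+.054*np.cos(a),c[1]+.054*np.sin(a),z)) for a in t for z in(.012,0)]); return np.array([P[:,0].min(),P[:,0].max(),P[:,1].min()])
r=L(lambda c:ex(c)-[248.5,377.5,131.5],[.528,-.36],diff_step=1e-3);print(r.x,r.fun)
```

```text
[ 0.53328904 -0.36554658] [-3.32639704  3.33098484  0.41062123]
```

Call:
arm_command --deltas '[{"dx":0.025,"dy":-0.03,"dz":0,"wx":0,"wy":0,"wz":0,"gripper":0.8},{"dx":0,"dy":0,"dz":-0.1,"wx":0,"wy":0,"wz":0,"gripper":0.8},{"dx":0,"dy":0,"dz":-0.05,"wx":0,"wy":0,"wz":0,"gripper":0.8},{"dx":0,"dy":0,"dz":-0.04,"wx":0,"wy":0,"wz":0,"gripper":0.8},{"dx":0,"dy":0,"dz":-0.01,"wx":0,"wy":0,"wz":0,"gripper":0.8},{"dx":0,"dy":0,"dz":0,"wx":0,"wy":0,"wz":0,"gripper":0.8}]'

```text
time: 32.6
eef_pos: [0.5311, -0.3649, 0.0534]
tcp_rot: [0.0, 0.126, 0.992, -0.0]
ft_force: [0.7, -0.5, -2.9]
gripper_width: 0.029
grasp_force: 60.4
```

Call:
arm_command --deltas '[{"dx":0,"dy":0,"dz":-0.01,"wx":0,"wy":0,"wz":0,"gripper":0.8},{"dx":0,"dy":0,"dz":0,"wx":0,"wy":0,"wz":0,"gripper":0.8}]'

```text
time: 32.85
eef_pos: [0.5312, -0.365, 0.0522]
tcp_rot: [0.0, 0.126, 0.992, -0.0]
ft_force: [0.0, 0.5, -2.6]
gripper_width: 0.0288
grasp_force: 60.4
```

Call:
arm_command --deltas '[{"dx":0,"dy":0,"dz":-0.008,"wx":0,"wy":0,"wz":0,"gripper":0.8},{"dx":0,"dy":0,"dz":0,"wx":0,"wy":0,"wz":0,"gripper":0.8}]'

```text
time: 33.1
eef_pos: [0.5316, -0.3654, 0.0521]
tcp_rot: [0.001, 0.126, 0.992, -0.001]
ft_force: [-1.2, 1.1, 5.7]
gripper_width: 0.0287
grasp_force: 61.2
```

Call:
arm_command --deltas '[{"dx":0,"dy":0,"dz":-0.006,"wx":0,"wy":0,"wz":0,"gripper":0.8},{"dx":0,"dy":0,"dz":0,"wx":0,"wy":0,"wz":0,"gripper":0.8}]'

```text
time: 33.35
eef_pos: [0.5318, -0.3656, 0.0521]
tcp_rot: [0.001, 0.126, 0.992, -0.001]
ft_force: [-3.5, 2.5, 10.0]
gripper_width: 0.0288
grasp_force: 61.9
```

Seated, with contact at the expected height of 0.048 + 0.004 m. Release, rise and check.

Call:
arm_command --deltas '[{"dx":0,"dy":0,"dz":0,"wx":0,"wy":0,"wz":0,"gripper":0.5},{"dx":0,"dy":0,"dz":0,"wx":0,"wy":0,"wz":0,"gripper":0.3},{"dx":0,"dy":0,"dz":0,"wx":0,"wy":0,"wz":0,"gripper":0.2},{"dx":0,"dy":0,"dz":0,"wx":0,"wy":0,"wz":0,"gripper":0.2},{"dx":0,"dy":0,"dz":0.2,"wx":0,"wy":0,"wz":0,"gripper":0.2},{"dx":0,"dy":0,"dz":0.4,"wx":0,"wy":0,"wz":0,"gripper":0.2},{"dx":0,"dy":0,"dz":0.4,"wx":0,"wy":0,"wz":0,"gripper":0.2},{"dx":0,"dy":0,"dz":0,"wx":0,"wy":0,"wz":0,"gripper":0.2}]'

```text
time: 34.35
eef_pos: [0.534, -0.3676, 0.207]
tcp_rot: [0.005, 0.126, 0.992, -0.004]
ft_force: [0.6, -0.2, 0.5]
gripper_width: 0.0682
grasp_force: 0.0
```

Run:
```python
from h import *
a=snap('wrist','w9'); b=snap('scene','c9')
cv2.imwrite('pics/m9.png',np.vstack([cv2.resize(a[50:250,160:480],(448,280)),cv2.resize(cv2.convertScaleAbs(b[140:320,150:470],alpha=1.4),(448,252))]))
s=ctrl.get_state(); print(s['time'],s['eef_pos'],s['ft_force'])
```

```text
34.45 [ 0.53131834 -0.36502256  0.20045187] [-0.51978215  0.00121546 -0.83288113]
```

View pics/m9.png

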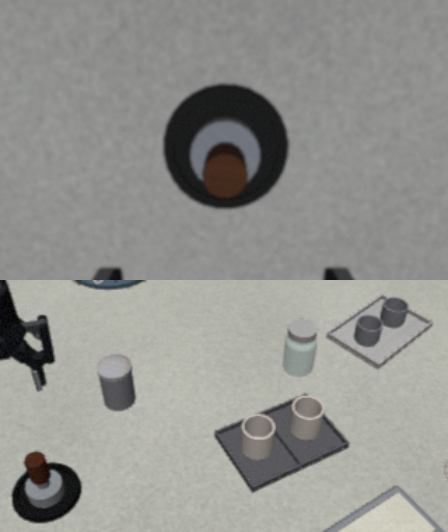

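The tamper stands centred in the seat. The cups and pots stand upright in their trays, and the shaker and jar have not moved. The gripper is clear, so I'll hand in.

```bash
python3 -c "
from bench import ctrl; print(ctrl.job_done())"
```

```text
the job is handed in; nothing more can be done
None
```

The job is handed in at about 34 s: both cups are in the divided tray, both pots are side by side in the plain tray, and the tamper stands in its seat. The last pictures show everything upright and the shaker and jar where they stood, but the hand-in returned no verdict.

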